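# Move the drained pickling basket from the drip hook to the rinse tub with the lifting fork

## Robot

A 6-joint arm with a two-finger parallel gripper is mounted at the origin on the work surface. World frame = base frame: x ahead of the robot, y to its left, z up, the work surface at z = 0. Lengths are in m, angles in rad, forces in N, time in s.
With the tool pointing down it reaches from about 0.25 to 0.775 m from the base axis. Payload 4 kg.
Tool frame: the origin (TCP) lies midway between the tips of the shut fingers; the grasp point (between the pads) lies 19 mm behind it; z points along the fingers, y is the line along which they close (so a half turn about z gives the same grasp; the last joint's range is limited). The gripper opens to 94 mm and grips with 3 to 60 N. Pads are 16 mm wide; open, the fingers measure 119 mm over their backs; the gripper's body (75 mm by 177 mm) begins 78 mm behind the grasp point.
Start: joints at [1.108, 0.087, 1.371, -0, 1.684, -0.103], TCP at [0.194, 0.515, 0.206] pointing down, gripper open.
Joint ranges: [-3.1, 3.1], [-0.76, 2.03], [0.27, 2.55], [-1.08, 4.22], [0.17, 2.65], [-2.57, 2.57]. Speed limits (rad/s): [2.79, 2.79, 3.14, 3.14, 3.14, 3.14].

## Interface

Orientations are given as [roll, pitch, yaw] about the fixed x, y, z axes, in that order (R = Rz(yaw) Ry(pitch) Rx(roll)).
In Python, from bench import robot gives the robot as it stands. The module is installed in compiled form; this text tells all that it offers.
- The arm moves only by the tool arm_command, never from a script. Its argument "targets" is a list of rows, each a list of 4 numbers: the shift along the world's x, y, z as a fraction of full scale, then the turn about the world's z as a fraction of full scale. A call has 1 to 8 rows; each row is the pose to reach, as a shift and turn from the pose commanded when the call began; what a row does not reach only later rows make up. Full scale, the value 1, is 0.5 m for a shift and 120 degrees for a turn. A row lasts 1/12 s, in which the tool goes at most 41.7 mm and 7.16 degrees, less where a joint would pass 70% of its speed; a pose out of reach is approached as far as the arm can. A call with a number of a shift or a turn outside -1 to 1 is refused whole. A call with a gripper value outside its range is refused whole. "claw" is the closure, from 0 (fully open) to 1 (shut), set as the call begins (left out, the last holds). The fingers move at their own pace and stop on an object; the grip force is fixed at half the most. Time passes only in rows, so rows that repeat a pose let the fingers close. It gives the time, the measured TCP pose, the force, the opening and the grip force at its end, in the units of the state.
- robot.get_obs(): the state, without advancing time (a new reading comes with each control period).
- robot.snapshot(name): name is "side" or "top"; returns the picture (480x640x3 uint8, red, green, blue); there is no depth.
- robot.camera_info(name): a dict with "vfov" (degrees; the focal length in pixels is half the picture's height over the tangent of half this angle, whatever the lens; pixels are square), "cx", "cy" (the principal point, pixels), "extrinsics" (4x4, takes a point from camera to world coordinates). Camera axes: x right, y up, looking along -z (the intrinsics and any distortion apply to the point x, -y, -z); pixel columns grow to the right and rows downward; lengths in m; the calibration is good to about 2 mm. A picture is of the moment at which its call begins. camera_info takes no time and is no camera call.
- robot.close_job(): hands the job in; it is judged then, once.
The state is a dict: "time": time; "joint_positions": joint angles; "qvel": joint speeds; "joint_torque": joint torques, N m; "tool_pos": TCP position; "ee_rot": TCP orientation; "wrist_force": force on the tool from outside, world axes, zero at the start; "wrist_torque": the same for the moment, N m; "width": finger opening in m; "finger_force": force on a finger pad.
Only numpy, scipy, OpenCV 4.12 (cv2) and the standard library are available. Lean on these libraries where they do the work, as an engineer would, in place of code of your own. Each camera call takes 0.05 s, during which the arm holds its last target. There are 200 camera calls.

## Task

The basket of castings hanging on the drip stand has drained but is still wet with pickling acid, so keep the robot's fingers and arm off it: pick up the two-pronged copper fork by its wooden handle, lift the basket by its bail up and off the hook without forcing it against the stand, carry it steadily and upright so that nothing spills, and set it down gently (no dropping) to stand flat in the empty grey rinse tub. Then draw the fork out without disturbing the basket, lay it back flat on its black rubber mat and let go. Leave the other things on the bench where they are.

Things in the scene. Friction and masses are not known exactly. Their poses are not given: they have to be found in the camera images.
- drip_stand: Fixed stainless drip stand: drip tray 150 (x) x 130 (y) x 12 mm, thin post at the back (x = 66 mm), and from its top an 8 mm round arm running forward at 165 mm height (centre), dipping to a valley and ending in an upturned tip. Origin: centre of the tray's underside, below the valley. z up; the hook's open end points along -x, roughly at the robot; arm and tip lie in the plane y = 0.
- hook_valley (a point): The lowest place on the top of the hook, where the bail rests: 157 mm above the stand's origin, 12 mm long flat bottom. Axes as the stand's.
- hook_tip (a point): The highest point of the hook's upturned tip: 21 mm in front (-x) of the valley and 19 mm higher than it.
- basket: White slotted plastic basket holding brass castings (fixed in it), 80 to 150 g, 84 mm across the rim, 42 mm high. Origin: centre of underside, z up. Rigid arched bail in its plane x = 0: uprights at y = +-41.5 mm; level top strap from y = -34 to 34 mm, 8 wide (x), 6 thick, centre 105 mm up. Hangs by the strap in the hook's valley, x axis within 0.1 rad of the stand's; free to swing.
- bail (a point): Middle of the bail's top strap (centre of its 6 mm thickness), 105 mm above the basket's origin. Axes as the basket's.
- fork: Copper fork, wooden handle, 200 mm, 120 g, flat on the mat. Origin: underside, where handle meets prongs; x along the prongs, z up. Handle x -100 to 0 mm, 22 wide, 24 high. Cross bar 46 wide, 8 high. Two 7 mm round prongs at y = +-18 mm (pass either side of the hook), centre 3.5 mm up, ends turned up: tips at x = 100, 16 mm high. A firm grip at x = -25 mm holds it level, even with the basket on.
- fork_seat (a point): Point midway between the prongs, on their centre line, 75 mm ahead of the fork's origin, where the bail rides well behind the upturned tips.
- tub: Fixed grey plastic rinse tub, empty, open at the top, 140 (x) x 130 (y) x 50 mm outside, walls and floor 4 mm. Origin: centre of its underside; z up. It lies to one side of the drip stand, the mat to the other (left or right). A basket standing in it has its origin 4 mm above the tub's.
- mat: Fixed black rubber mat on which the fork lies, 240 (x) x 100 (y) x 3 mm. Origin: centre of its underside; z up. The fork's x axis lies along the mat's x axis within 0.15 rad, its origin within 10 mm of the mat's middle.
- charcoal: Bystander: loose dark charcoal soldering block, 100 x 60 x 28 mm, on the bench in front of the drip stand. Origin: centre of its underside.
- pliers: Bystander: loose pliers with black grips, 160 mm long, 12 mm high, lying on the bench in front of the drip stand. Origin: underside near the joint.
- flux_bottle: Bystander: loose amber bottle, 42 mm across, 95 mm high, standing beside the drip stand's back corner, to the left. Origin: centre of its underside.
- bench_block: Bystander: loose steel bench block, 65 x 65 x 20 mm, beside the drip stand's back corner, to the right. Origin: centre of its underside.
- mallet: Bystander: loose wooden mallet lying at the right edge of the working area. Origin: underside, about its middle.
- brush: Bystander: loose brush lying at the left edge of the working area. Origin: underside, about its middle.
There are look-alikes about, which are no part of the job. Leave any yellow look-alike of the fork alone.

How it is judged:
On the way, in this order (a step that is already met when the one before it is completed fails the run):
1. the basket hangs on the fork, lifted up and off the hook: its bail is in front of the hook's tip and it touches the stand nowhere (contact force between basket and fork above 0.3 N and contact force between basket and drip_stand below 0.05 N and x of bail in the frame of hook_tip below -0.008 m), for 0.2 s.
2. the basket stands flat on the floor of the tub, free of the fork (x of basket in the frame of tub between -0.04 and 0.04 m and y of basket in the frame of tub between -0.04 and 0.04 m and z of basket in the frame of tub between -0.003 and 0.01 m and angle between basket's own z axis and vertical below 0.08 rad and contact force between basket and fork below 0.05 N), for 0.2 s.
At the end, for the whole second after the job is handed in: The basket stands upright (within 0.08 rad) on the floor of the tub, at rest and not touching the fork; the fork lies flat (within 0.08 rad) and at rest on the mat, its origin within 60 mm along and 40 mm across of the mat's middle, let go by the fingers (all of step 2 and linear speed of each of basket, fork below 0.02 m/s and x of fork in the frame of mat between -0.06 and 0.06 m and y of fork in the frame of mat between -0.04 and 0.04 m and z of fork in the frame of mat between -0.002 and 0.01 m and angle between fork's own z axis and vertical below 0.08 rad and contact force between the fingers and fork below 0.05 N).
It fails at once if the robot's fingers or arm touch the wet basket (contact force between any of the fingers, the arm and basket above 0.3 N).
It fails at once if the basket is tipped more than 0.8 rad, so that castings spill (angle between basket's own z axis and vertical above 0.8 rad).
It fails at once if the basket is dropped or banged down (more than 25 N on the tub) (contact force between basket and tub above 25 N).
It fails at once if the basket falls on to the drip tray or is forced against the stand (more than 30 N) (contact force between basket and drip_stand above 30 N).
It fails at once if another thing on the bench is moved more than 20 mm (distance of any of charcoal, pliers, flux_bottle, bench_block, mallet, brush from where it was at the start of the episode above 0.02 m).
It also fails if it takes over 61 s, if anything falls off the work surface, if the arm or the gripper's body presses on something with over 40 N, if the wrist force passes 120 N, or if a joint passes its speed limit or range.

## Working session

There is one attempt and no reset: what is moved stays moved. The work goes in short steps, Python scripts to look and compute and a tool call to move; the robot and the scene stay as the last step left them, time stands still between calls to the robot, and variables do not carry over. Pictures are saved under pics/ and viewed, at most 12 in all, crops included, and the job is handed in when it is done.

Besides the shell and the picture viewer there is one more tool, called after ">>>" in YAML: its name, and indented under it one key for each argument. arm_command: Moves the arm, as the interface text tells. Shift numbers are shares of 0.5 m and turn numbers shares of 120 degrees, none past 1 either way. Its arguments: {"type":"object","properties":{"targets":{"type":"array"},"claw":{"type":"number"}},"required":["targets"]}

```bash
mkdir -p pics; python3 - <<'E'
from bench import robot
import cv2
for n in("top","side"):
    cv2.imwrite(f"pics/{n}0.png",robot.snapshot(n)[:,:,::-1]); print(n,robot.camera_info(n))
o=robot.get_obs();print(o)
E
```

```text
top {'vfov': 45.53716345334454, 'cx': 324.5390606878021, 'cy': 240.22405267768076, 'extrinsics': array([[-0.02634826,  0.99133702, -0.12867276,  0.31339861],
       [-0.99963527, -0.02689133, -0.00248478,  0.01010158],
       [-0.00592343,  0.12856036,  0.991684  ,  1.6435945 ],
       [ 0.        ,  0.        ,  0.        ,  1.        ]])}
side {'vfov': 42.524597336403446, 'cx': 322.9189626481209, 'cy': 237.0318786239496, 'extrinsics': array([[ 0.91739079,  0.29838989, -0.26335832,  0.1294224 ],
       [-0.39785851,  0.70444037, -0.58776897, -0.85142817],
       [ 0.01013591,  0.6439932 ,  0.76496407,  1.25273329],
       [ 0.        ,  0.        ,  0.        ,  1.        ]])}
{'time': 0.1, 'joint_positions': array([ 1.10788798e+00,  8.78625366e-02,  1.37212338e+00, -2.07500639e-05,
        1.68361355e+00, -1.03074896e-01]), 'qvel': array([-0.00077447, -0.00102385, -0.00284256,  0.0007533 ,  0.00130151,
       -0.00050488]), 'joint_torque': array([ 2.22388393e-03, -3.41251624e+01, -3.03300834e+01,  7.19511160e-02,
        3.04850831e-02, -1.17139321e-04]), 'tool_pos': array([0.1934336 , 0.51431596, 0.20442111]), 'ee_rot': array([-3.13959438e+00, -1.85971740e-04,  2.78175670e+00]), 'wrist_force': array([0.39684288, 0.34288743, 0.24256087]), 'wrist_torque': array([0.00069835, 0.01942745, 0.01622349]), 'finger_force': 0.0, 'width': 0.09390567201419002}
```

View pics/top0.png

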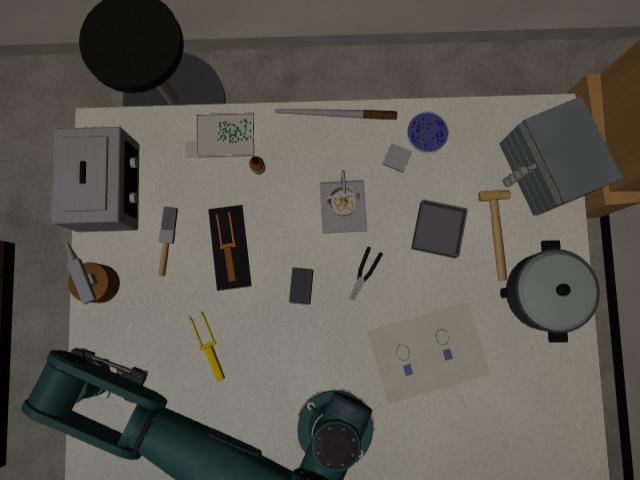

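View pics/side0.png

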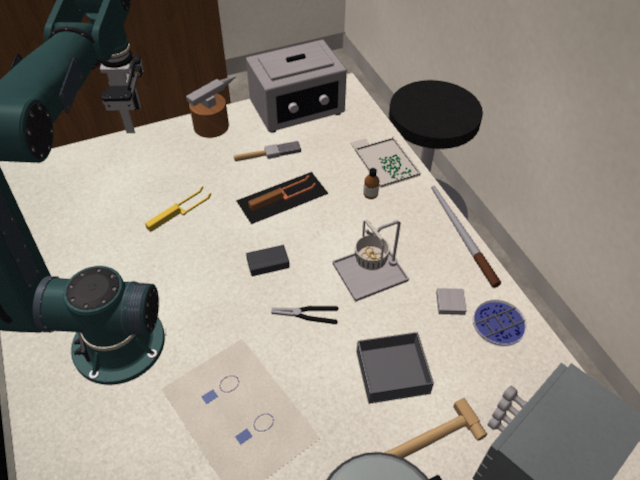

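Top view: image up is +x and right is -y. There are two fork candidates. The copper one with a brown handle is on the black mat at about (228,250). The yellow look-alike is off the mat at about (207,345). The copper fork on the black mat fits the description. The stand with the basket is at about (344,200) and the tub at about (440,228). I'll measure next and confirm with a crop.

```bash
cat > h.py <<'E'
from bench import robot
import cv2, numpy as np
def ray(n,p):
    c=robot.camera_info(n); f=240/np.tan(np.radians(c["vfov"]/2)); E=np.array(c["extrinsics"])
    d=E[:3,:3]@np.array([(p[0]-c["cx"])/f,-(p[1]-c["cy"])/f,-1.]); return E[:3,3],d
def onz(n,p,z):
    o,d=ray(n,p); return o+d*(z-o[2])/d[2]
def tri(p,q):
    o,d=ray("top",p); a,e=ray("side",q)
    s=np.linalg.lstsq(np.stack([d,-e],1),a-o,rcond=None)[0]
    x,y=o+d*s[0],a+e*s[1]; return (x+y)/2,np.linalg.norm(x-y)
def blob(mask,box):
    x0,y0,x1,y1=box; m=np.zeros(mask.shape,np.uint8); m[y0:y1,x0:x1]=mask[y0:y1,x0:x1]*255
    m=cv2.morphologyEx(m,cv2.MORPH_CLOSE,np.ones((3,3)))
    return max(cv2.findContours(m,0,cv2.CHAIN_APPROX_NONE)[0],key=cv2.contourArea)
def rect(n,c,z):
    p=np.array([onz(n,q,z)[:2] for q in c[:,0]]).astype(np.float32)
    return cv2.minAreaRect(p)
E
python3 - <<'E'
from h import *
t=cv2.imread("pics/top0.png"); s=cv2.imread("pics/side0.png")
def H(i): return cv2.cvtColor(i,cv2.COLOR_BGR2HSV)
ht,hs=H(t),H(s)
print("mat",rect("top",blob((ht[...,2]<60)|(ht[...,1]>130),(200,198,260,298)),.003))
print("matS",rect("side",blob((hs[...,2]<60)|(hs[...,1]>150),(230,168,335,228)),.003))
fm=(ht[...,1]>130)&(ht[...,2]>60)
c=blob(fm,(212,200,250,290)); print("fork px",cv2.boundingRect(c)); print("fork r",rect("top",c,.012))
ys,xs=np.nonzero(fm[200:290,212:250]); P=np.array([onz("top",(x+212,y+200),.02)[:2] for x,y in zip(xs,ys)])
print("fork xy ext",P.min(0),P.max(0))
# handle rows profile
for y in range(205,288,4):
    x=np.nonzero(fm[y,212:250])[0]+212
    if len(x):print(y,x.min(),x.max(),len(x),end="; ")
print()
print("tub",rect("top",blob((ht[...,2]<110),(405,190,475,265)),.05))
for y in(190,215,225):print([tuple(int(k) for k in t[y,x]) for x in (322,326,362,366)])
a=cv2.resize(t[160:300,195:275],None,fx=4.2,fy=4.2,interpolation=2)
b=cv2.resize(t[160:245,310:380],None,fx=6.2,fy=6.2,interpolation=2)
h=588;cv2.imwrite("pics/c1.png",np.hstack([cv2.resize(a,(336,588)),cv2.copyMakeBorder(b,0,588-b.shape[0],0,0,0)]))
cv2.imwrite("pics/c2.png",cv2.resize(s[205:305,325:415],None,fx=6,fy=6,interpolation=2))
E
```

```text
mat ((0.5142314434051514, 0.2899896800518036), (0.23747889697551727, 0.09883911907672882), 5.925155162811279)
matS ((0.5128532648086548, 0.28906917572021484), (0.2359798103570938, 0.09477339684963226), 5.8348164558410645)
fork px (216, 212, 20, 69)
fork r ((0.5151343941688538, 0.293550044298172), (0.1979430913925171, 0.04420670121908188), 7.363544940948486)
fork xy ext [0.41715646 0.27075406] [0.61368052 0.32505612]
213 228 229 2; 217 216 230 4; 221 217 231 5; 225 217 231 5; 229 218 232 4; 233 219 232 4; 237 219 233 4; 241 220 234 5; 245 220 235 16; 249 224 230 7; 253 225 230 6; 257 225 231 7; 261 226 231 6; 265 226 232 7; 269 227 233 7; 273 228 233 6; 277 228 234 7; 
tub ((0.5449722409248352, -0.30914726853370667), (0.13699209690093994, 0.14811664819717407), 76.46479034423828)
[(95, 97, 99), (96, 98, 101), (95, 96, 99), (118, 129, 134)]
[(97, 98, 100), (96, 98, 99), (98, 100, 102), (107, 114, 117)]
[(100, 102, 104), (97, 98, 99), (98, 99, 101), (98, 99, 101)]
```

View pics/c1.png

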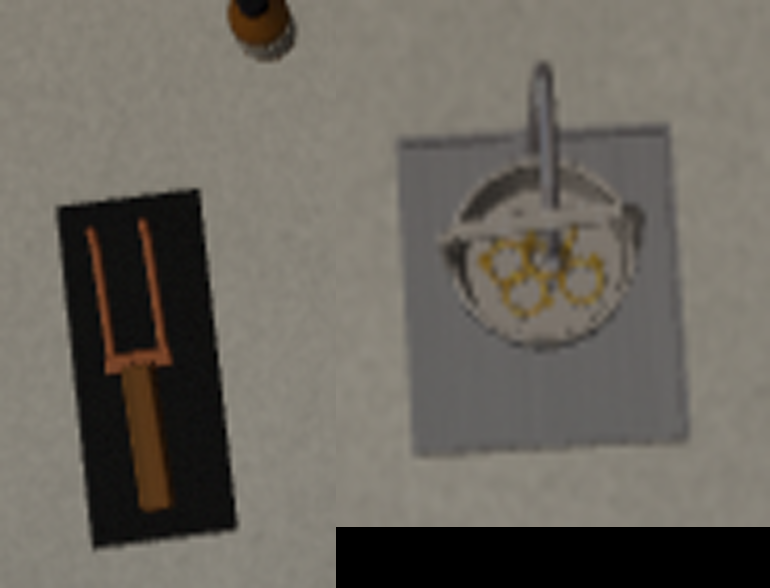

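View pics/c2.png

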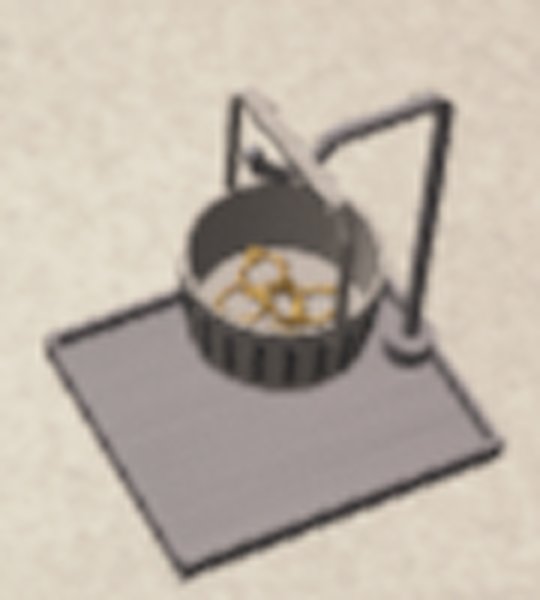

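The crop confirms a copper fork with a wooden handle, at (216–236, 212–281), on the black mat. It is the target. Tray corners are at about (320,183), (363.5,180), (367,231) and (322.6,233). The strap runs from (327,198) to (358,194) in the top view.

```bash
python3 - <<'E'
from h import *
np.set_printoptions(precision=4,suppress=True)
P=np.array([onz("top",p,.012)[:2] for p in[(320,183.1),(363.5,180.3),(366.8,231),(322.6,233.4)]])
c=P.mean(0); ax=P[0]+P[1]-P[2]-P[3]; print("tray",c,np.degrees(np.arctan2(ax[1],ax[0])),np.linalg.norm(P[0]-P[3]),np.linalg.norm(P[0]-P[1]))
S=np.array([onz("side",(325+a/6,205+b/6),.012)[:2] for a,b in[(432,290),(500,448),(185,575),(48,343)]])
ax=S[0]+S[1]-S[2]-S[3];print("traySide",S.mean(0),np.degrees(np.arctan2(ax[1],ax[0])),np.linalg.norm(S[1]-S[2]),np.linalg.norm(S[3]-S[2]))
print("post bend",tri((310+(540-336)/6.2,160+68/6.2),(325+440/6,205+105/6)))
print("strap ends",tri((327.8,198.2),(364.8,221.5)),tri((357.7,194.6),(381.8,238.8)))
m=[(onz("top",p,.16)[:2]) for p in[(327.8,198.2),(357.7,194.6)]];print("strap z.16",m)
print("tip",tri((345.3,202.3),(368,231.3)))
for r,a,b in((221,217,231),(241,220,234)): print("prong mid",onz("top",((a+b)/2,r),.007)[:2])
for r,a in((253,227),(277,230.6)): print("handle",onz("top",(a,r),.027)[:2])
print("handle end",onz("top",(231,280.5),.02)[:2], "bar front", onz("top",(227,243.5),.01)[:2])
for p in((216.5,214),(228.5,212)):print("tip",onz("top",p,.017)[:2])
E
```

```text
tray [ 0.6213 -0.0425] 1.5387758301501808 0.14829331672315427 0.12709593203945632
traySide [ 0.6261 -0.0576] -5.890964231310215 0.14768868710859098 0.1296664931551802
post bend (array([ 0.6894, -0.0396,  0.159 ]), np.float64(0.0019366858816277372))
strap ends (array([0.6203, 0.002 , 0.1492]), np.float64(0.0011385616786462026)) (array([ 0.6238, -0.0767,  0.1697]), np.float64(0.0014875089932308058))
strap z.16 [array([0.6176, 0.0023]), array([ 0.6251, -0.077 ])]
tip (array([ 0.6045, -0.0436,  0.1692]), np.float64(0.002080741313573945))
prong mid [0.5899 0.3044]
prong mid [0.5311 0.2959]
handle [0.494  0.2926]
handle [0.4255 0.2827]
handle end [0.416  0.2828] bar front [0.5235 0.2954]
tip [0.6093 0.3242]
tip [0.6142 0.2895]
```

>>> arm_command:
  targets:
    - [0.07,-0.05,0,0.03]
    - [0.14,-0.1,0,0.06]
    - [0.21,-0.15,0,0.09]
    - [0.28,-0.2,0,0.12]
    - [0.35,-0.25,0,0.15]
    - [0.42,-0.3,0,0.18]
    - [0.49,-0.36,-0.06,0.21]
    - [0.54,-0.41,-0.1,0.236]
  claw: 0

```text
time: 0.77
tool_pos: [0.4539, 0.3203, 0.1656]
ee_rot: [3.14, 0.003, -3.005]
wrist_force: [0.0, 0.9, -0.2]
width: 0.0938
finger_force: 0.0
```

>>> arm_command:
  targets:
    - [0.03,-0.02,-0.04,0]
    - [0.052,-0.036,-0.072,0]
    - [0.052,-0.036,-0.072,0]
    - [0.052,-0.036,-0.072,0]

```text
time: 1.1
tool_pos: [0.4767, 0.3025, 0.1273]
ee_rot: [-3.141, -0.004, -3.009]
wrist_force: [-0.2, 0.3, 0.1]
width: 0.0943
finger_force: 0.0
```

>>> arm_command:
  targets:
    - [0,0,0,0]
    - [0,0,0,0]

```text
time: 1.27
tool_pos: [0.4774, 0.3045, 0.1306]
ee_rot: [3.14, 0.002, -3.006]
wrist_force: [-0.9, 0.4, 0.2]
width: 0.0943
finger_force: 0.0
```

>>> arm_command:
  targets:
    - [0.026,-0.025,0,0]
    - [0.026,-0.025,-0.04,0]
    - [0.026,-0.025,-0.08,0]
    - [0.026,-0.025,-0.12,0]
    - [0.026,-0.025,-0.16,0]
    - [0.026,-0.025,-0.16,0]
    - [0.026,-0.025,-0.16,0]

```text
time: 1.85
tool_pos: [0.4897, 0.2914, 0.0492]
ee_rot: [-3.142, -0.001, -3.006]
wrist_force: [0.2, -0.3, -1.0]
width: 0.0939
finger_force: 0.0
```

```bash
python3 - <<'E'
from h import *
o=[robot.get_obs()]
t=robot.snapshot("side");o.append(robot.get_obs());u=robot.snapshot("top");o.append(robot.get_obs())
for k in o:print(k["time"],k["tool_pos"].round(4),k["ee_rot"].round(3))
a=cv2.resize(t[90:240,210:340,::-1],(520,600));b=cv2.resize(u[180:300,200:256,::-1],(280,600))
cv2.imwrite("pics/g1.png",np.hstack([a,b]))
E
```

```text
1.85 [0.4897 0.2914 0.0492] [-3.142e+00 -1.000e-03 -3.006e+00]
1.9 [0.4908 0.2918 0.0505] [ 3.141e+00  2.000e-03 -3.006e+00]
1.95 [0.4914 0.2919 0.0512] [ 3.14   0.004 -3.006]
```

View pics/g1.png

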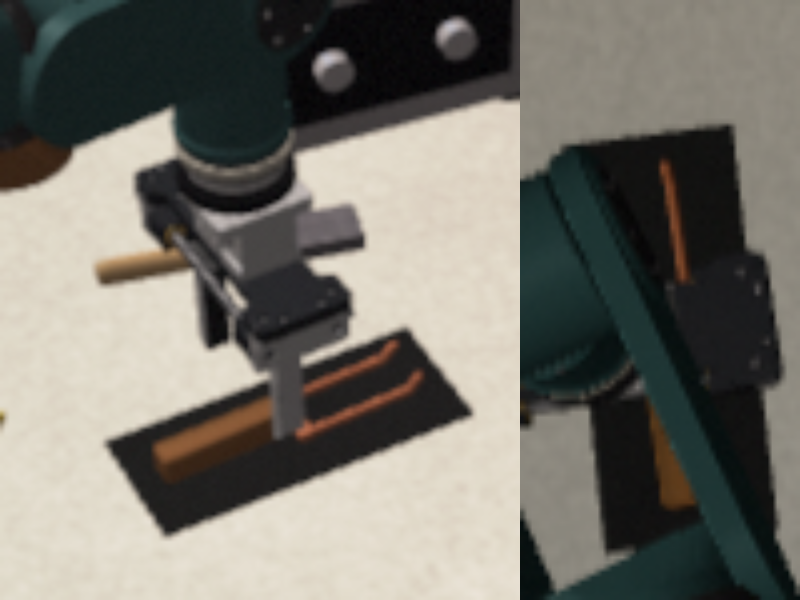

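The view shows the fingers on either side of the handle, just behind the cross bar at about (290,435) in the crop. Lowering to grip.

>>> arm_command:
  targets:
    - [0,0,-0.03,0]
    - [0,0,-0.06,0]
    - [0,0,-0.08,0]
    - [0,0,-0.088,0]
    - [0,0,-0.088,0]

```text
time: 2.37
tool_pos: [0.4903, 0.2907, 0.0047]
ee_rot: [-3.142, -0.001, -3.007]
wrist_force: [1.0, -0.1, 0.2]
width: 0.094
finger_force: 0.0
```

>>> arm_command:
  targets:
    - [0,0,0,0]
    - [0,0,0,0]
    - [0,0,0,0]
    - [0,0,0,0]
    - [0,0,0,0]
    - [0,0,0,0]
    - [0,0,0,0]
    - [0,0,0,0]
  claw: 1

```text
time: 3.03
tool_pos: [0.4905, 0.2907, 0.0049]
ee_rot: [3.142, 0.0, -3.007]
wrist_force: [1.0, 0.6, 0.2]
width: 0.0441
finger_force: 0.0
```

>>> arm_command:
  targets:
    - [0,0,0,0]
    - [0,0,0,0]
    - [0,0,0,0]
    - [0,0,0,0]
    - [0,0,0,0]
    - [0,0,0,0]
    - [0,0,0,0]
    - [0,0,0,0]

```text
time: 3.7
tool_pos: [0.4905, 0.2906, 0.0049]
ee_rot: [-3.141, -0.0, -3.007]
wrist_force: [0.1, -0.8, -0.1]
width: 0.0216
finger_force: 30.0
```

>>> arm_command:
  targets:
    - [0,0,0.02,0]
    - [0,0,0.06,0]
    - [0,0,0.11,0]
    - [-0.02,0,0.16,0]
    - [-0.05,0,0.21,-0.01]
    - [-0.08,-0.03,0.25,-0.02]
    - [-0.11,-0.08,0.254,-0.03]
    - [-0.12,-0.13,0.254,-0.039]

```text
time: 4.37
tool_pos: [0.4299, 0.2263, 0.1349]
ee_rot: [3.139, 0.004, -3.087]
wrist_force: [0.5, -0.4, -0.5]
width: 0.0216
finger_force: 30.0
```

>>> arm_command:
  targets:
    - [0,-0.06,0,0]
    - [0,-0.13,0,0]
    - [0,-0.2,0,0]
    - [0,-0.27,0,0]
    - [0,-0.34,0,0]
    - [0,-0.41,0,0]
    - [0,-0.47,0,0]
    - [0,-0.51,0,0]

```text
time: 5.03
tool_pos: [0.4302, -0.0317, 0.1326]
ee_rot: [-3.141, 0.001, -3.091]
wrist_force: [-0.0, -0.4, -1.2]
width: 0.0219
finger_force: 30.0
```

>>> arm_command:
  targets:
    - [0,-0.03,0,0]
    - [0,-0.042,0,0]
    - [0,-0.042,0,0]
    - [0,-0.042,0,0]

```text
time: 5.37
tool_pos: [0.4305, -0.0498, 0.1321]
ee_rot: [3.141, 0.0, -3.089]
wrist_force: [-0.1, 0.4, -0.6]
width: 0.0216
finger_force: 30.0
```

```bash
python3 - <<'E'
from h import *
t=robot.snapshot("side");u=robot.snapshot("top");k=robot.get_obs()
print(k["time"],k["tool_pos"].round(4),k["ee_rot"].round(3),k["width"])
cv2.imwrite("pics/s1.png",t[...,::-1]);cv2.imwrite("pics/t1.png",u[...,::-1])
a=cv2.resize(t[180:305,290:420,::-1],(400,385));b=cv2.resize(u[160:280,300:390,::-1],(400,533))
cv2.imwrite("pics/g2.png",np.hstack([cv2.copyMakeBorder(a,0,148,0,0,0),b]))
E
```

```text
5.4667 [ 0.4305 -0.0493  0.132 ] [ 3.141  0.    -3.088] 0.021671143861494536
```

View pics/g2.png

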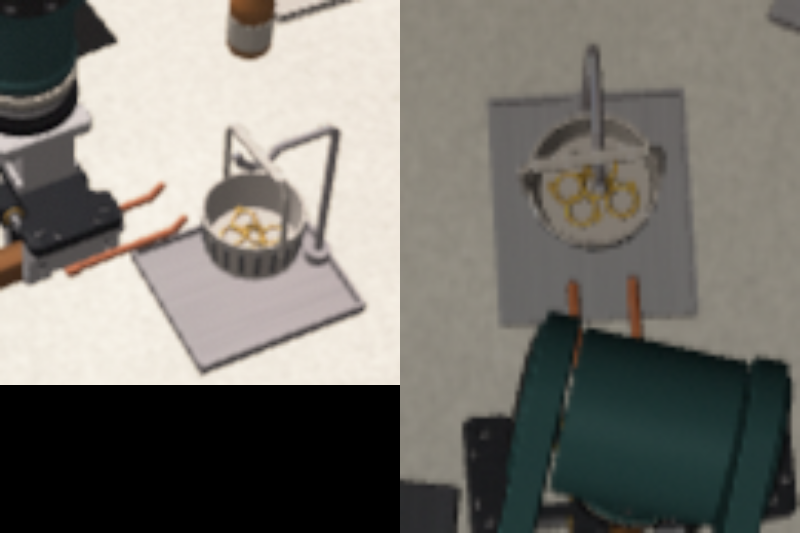

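```bash
python3 - <<'E'
from h import *
a=tri((338.9,223.5),(343,240.8));b=tri((352.65,222.5),(349.8,251.5));print(a,b,(a[0]+b[0])/2)
f=lambda u,v,z:onz("top",(300+(u-400)/4.444,160+v/4.444),z)[:2]
print("tips z.146",f(573,282,.146),f(634,278,.146));print("prong lower",f(577,310,.137),f(638,310,.137))
print("hook",f(600,185,.176),f(598,140,.166),f(593,50,.169))
print("strap",f(527,175,.163),f(660,157,.163))
E
```

```text
(array([ 0.55187421, -0.02538787,  0.13982511]), np.float64(0.0009725906787353336)) (array([ 0.55289692, -0.06184838,  0.14117472]), np.float64(0.0019089821776392892)) [ 0.55238556 -0.04361812  0.14049991]
tips z.146 [ 0.5514817  -0.02545612] [ 0.55290279 -0.06189534]
prong lower [ 0.53587255 -0.02756294] [ 0.5348777  -0.06408881]
hook [ 0.6039273  -0.04230143] [ 0.63306187 -0.04231341] [ 0.68700895 -0.0409194 ]
strap [6.13721714e-01 3.11792719e-04] [ 0.62241409 -0.07886995]
```

Prong tips are centred at y≈-0.044 and the hook line is at about -0.042, so they're aligned. Tip tops are about 11 mm under the strap. Sliding in under the strap.

>>> arm_command:
  targets:
    - [0.025,0.001,0,0]
    - [0.05,0.002,0,0]
    - [0.075,0.003,0,0]
    - [0.1,0.004,0,0]
    - [0.13,0.005,0,0]
    - [0.155,0.006,0,0]
    - [0.175,0.006,0,0]
    - [0.181,0.006,0,0]

```text
time: 6.13
tool_pos: [0.5221, -0.0462, 0.1316]
ee_rot: [3.141, 0.0, -3.087]
wrist_force: [0.5, -0.1, -1.0]
width: 0.0218
finger_force: 30.0
```

```bash
python3 - <<'E'
from h import *
t=robot.snapshot("side");u=robot.snapshot("top");k=robot.get_obs()
print(k["time"],k["tool_pos"].round(4),k["ee_rot"].round(3),k["wrist_force"])
a=cv2.resize(t[190:280,320:420,::-1],(400,360));b=cv2.resize(u[160:250,305:385,::-1],(400,450))
cv2.imwrite("pics/g3.png",np.hstack([cv2.copyMakeBorder(a,0,90,0,0,0),b]))
E
```

```text
6.2333 [ 0.5211 -0.0466  0.1316] [ 3.141e+00 -1.000e-03 -3.088e+00] [ 0.42642537 -1.02429938 -1.42753838]
```

View pics/g3.png

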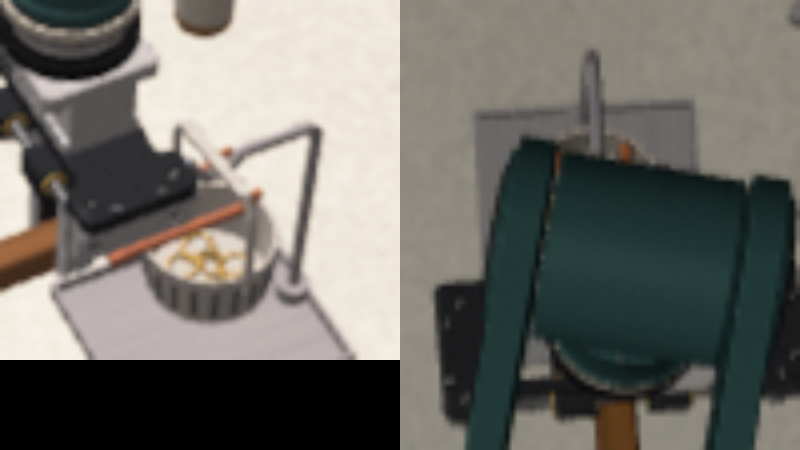

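Both prongs pass under the strap, one on each side of the hook, with tips beyond it at about (225,155) and (255,195). Lifting slowly.

>>> arm_command:
  targets:
    - [0,0,0.008,0]
    - [0,0,0.016,0]
    - [0,0,0.024,0]
    - [0,0,0.03,0]
    - [0,0,0.036,0]
    - [0,0,0.042,0]
    - [0,0,0.048,0]
    - [0,0,0.054,0]

```text
time: 6.9
tool_pos: [0.5206, -0.0474, 0.1588]
ee_rot: [3.142, -0.001, -3.089]
wrist_force: [-0.2, -0.7, -2.3]
width: 0.0214
finger_force: 30.0
```

>>> arm_command:
  targets:
    - [0,0,0.007,0]
    - [0,0,0.014,0]
    - [0,0,0.021,0]
    - [0,0,0.028,0]
    - [0,0,0.035,0]
    - [0,0,0.042,0]
    - [0,0,0.049,0]
    - [0,0,0.054,0]

```text
time: 7.57
tool_pos: [0.5212, -0.0473, 0.1864]
ee_rot: [-3.142, 0.001, -3.089]
wrist_force: [0.2, 0.3, -2.2]
width: 0.0217
finger_force: 30.0
```

```bash
python3 - <<'E'
from h import *
t=robot.snapshot("side");k=robot.get_obs()
print(k["time"],k["tool_pos"].round(4),k["ee_rot"].round(3),k["wrist_force"],k["wrist_torque"])
cv2.imwrite("pics/g4.png",cv2.resize(t[180:290,310:420,::-1],(600,600),interpolation=2))
E
```

```text
7.6167 [ 0.5214 -0.0473  0.187 ] [-3.141e+00  1.000e-03 -3.089e+00] [ 0.09695837 -0.41067714 -2.77440951] [-0.00354056  0.14153386  0.02730579]
```

View pics/g4.png

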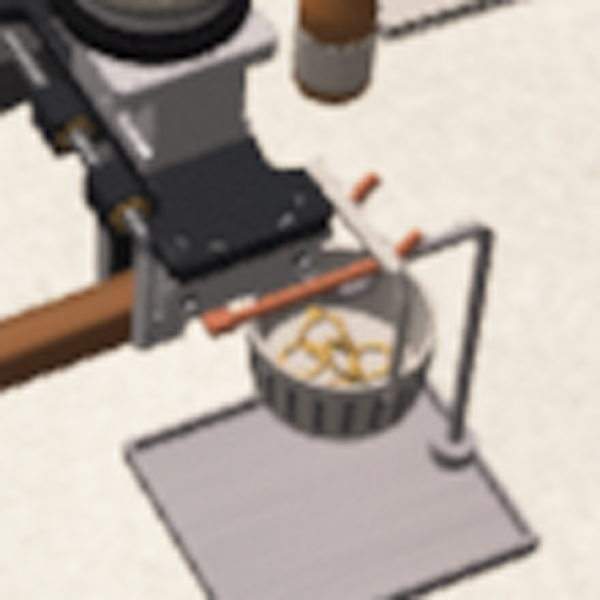

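Basket is on the fork, with the strap about 16 mm above the hook tip. Withdrawing toward the robot.

>>> arm_command:
  targets:
    - [-0.003,0,0,0]
    - [-0.009,0,0,0]
    - [-0.018,0,0,0]
    - [-0.03,-0.001,0,0]
    - [-0.043,-0.002,0,0]
    - [-0.056,-0.003,0,0]
    - [-0.069,-0.003,0,0]
    - [-0.083,-0.004,0,0]

```text
time: 8.28
tool_pos: [0.4787, -0.0492, 0.1859]
ee_rot: [3.141, 0.0, -3.089]
wrist_force: [-0.3, -0.4, -1.6]
width: 0.0218
finger_force: 30.0
```

>>> arm_command:
  targets:
    - [-0.014,-0.001,0,0]
    - [-0.028,-0.002,0,0]
    - [-0.041,-0.003,0,0]
    - [-0.053,-0.003,0,0]
    - [-0.062,-0.003,0,0]
    - [-0.068,-0.004,0,0]
    - [-0.07,-0.004,0,0]
    - [-0.07,-0.004,0,0]

```text
time: 8.95
tool_pos: [0.4444, -0.0513, 0.186]
ee_rot: [3.142, 0.0, -3.089]
wrist_force: [-0.1, -0.2, -2.9]
width: 0.0217
finger_force: 30.0
```

>>> arm_command:
  targets:
    - [0,-0.003,0,0]
    - [0,-0.009,0,0]
    - [0,-0.018,0,0]
    - [0,-0.03,0,0]
    - [0,-0.044,0,0]
    - [0,-0.06,0,0]
    - [0,-0.076,0,0]
    - [0,-0.092,0,0]

```text
time: 9.62
tool_pos: [0.4445, -0.0984, 0.1859]
ee_rot: [-3.142, -0.0, -3.089]
wrist_force: [-0.3, 0.1, -3.1]
width: 0.0215
finger_force: 30.0
```

>>> arm_command:
  targets:
    - [0,-0.016,0,0]
    - [0,-0.032,0,0]
    - [0,-0.048,0,0]
    - [0,-0.064,0,0]
    - [0,-0.08,0,0]
    - [0,-0.096,0,0]
    - [0,-0.112,0,0]
    - [0,-0.128,0,0]

```text
time: 10.28
tool_pos: [0.4445, -0.1621, 0.1859]
ee_rot: [3.141, -0.0, -3.089]
wrist_force: [-0.0, -0.2, -2.9]
width: 0.0218
finger_force: 30.0
```

>>> arm_command:
  targets:
    - [0,-0.016,0,0]
    - [0,-0.032,0,0]
    - [0,-0.048,0,0]
    - [0,-0.064,0,0]
    - [0,-0.08,0,0]
    - [0,-0.096,0,0]
    - [0,-0.112,0,0]
    - [0,-0.128,0,0]

```text
time: 10.95
tool_pos: [0.4445, -0.2261, 0.1859]
ee_rot: [3.142, 0.0, -3.089]
wrist_force: [-0.1, -0.2, -2.6]
width: 0.0219
finger_force: 30.0
```

>>> arm_command:
  targets:
    - [0.001,-0.016,0,0]
    - [0.002,-0.032,0,0]
    - [0.003,-0.048,0,0]
    - [0.004,-0.064,0,0]
    - [0.005,-0.078,0,0]
    - [0.006,-0.09,0,0]
    - [0.007,-0.099,0,0]
    - [0.008,-0.105,0,0]

```text
time: 11.62
tool_pos: [0.4485, -0.2783, 0.1858]
ee_rot: [3.141, -0.0, -3.089]
wrist_force: [0.2, -0.7, -3.3]
width: 0.0219
finger_force: 30.0
```

>>> arm_command:
  targets:
    - [0,-0.006,0,0]
    - [0,-0.01,0,0]
    - [0,-0.013,0,0]
    - [0,-0.014,0,0]
    - [0,-0.014,0,0]
    - [0,-0.014,0,0]
    - [0,-0.014,0,0]
    - [0,-0.014,0,0]

```text
time: 12.28
tool_pos: [0.4485, -0.2846, 0.1859]
ee_rot: [3.142, 0.0, -3.089]
wrist_force: [0.6, 0.7, -2.9]
width: 0.0218
finger_force: 30.0
```

```bash
python3 - <<'E'
from h import *
t=robot.snapshot("side");u=robot.snapshot("top");k=robot.get_obs()
print(k["time"],k["tool_pos"].round(4),k["ee_rot"].round(3),k["wrist_force"],k["width"])
cv2.imwrite("pics/s5.png",t[...,::-1]);cv2.imwrite("pics/t5.png",u[...,::-1])
a=cv2.resize(t[240:420,320:460,::-1],(420,540));b=cv2.resize(u[170:300,395:485,::-1],(374,540))
cv2.imwrite("pics/g5.png",np.hstack([a,b]))
E
```

```text
12.3833 [ 0.4485 -0.2847  0.1859] [ 3.142  0.    -3.089] [ 0.53398117  0.01688423 -3.0398083 ] 0.02167559297215899
```

View pics/g5.png

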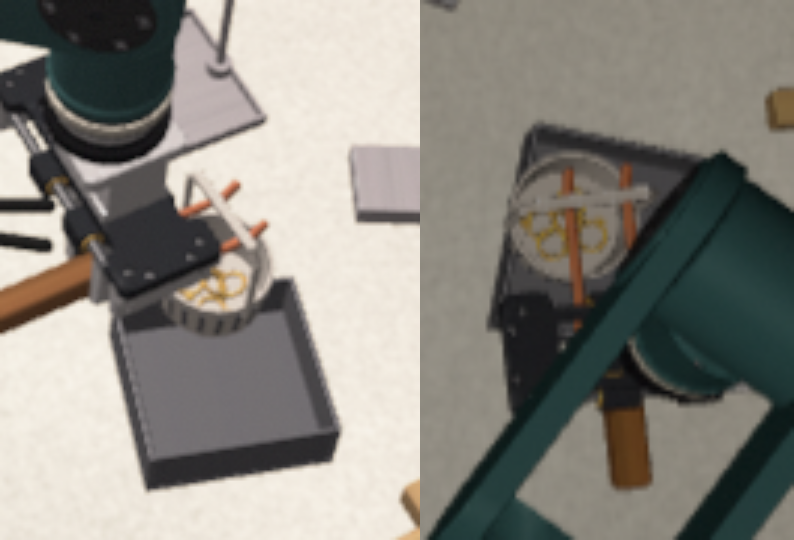

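```bash
python3 - <<'E'
from h import *
T=lambda u,v,z:onz("top",(395+(u-420)/4.156,170+v/4.154),z)[:2].round(4)
S=lambda u,v,z:onz("side",(320+u/3,240+v/3),z)[:2].round(4)
print("strap",T(515,207,.195),T(648,190,.195),"prongs",T(570,190,.19),T(630,185,.19))
print("strap tri",tri((395+95/4.156,170+207/4.154),(320+190/3,240+178/3)),tri((395+228/4.156,170+190/4.154),(320+250/3,240+247/3)))
A,B,C=S(293,282,.05),S(338,432,.05),S(147,460,.05);print("tub side",A,B,C,"centre",(A+C)/2)
t=cv2.imread("pics/top0.png");g=cv2.cvtColor(t,6)
m=np.zeros_like(g);m[190:265,405:475]=(g[190:265,405:475]<75)*255
c=max(cv2.findContours(m,0,1)[0],key=cv2.contourArea);print("inner floor",rect("top",c,.004),rect("top",c,.05))
E
```

```text
strap [ 0.5476 -0.2268] [ 0.556  -0.3093] prongs [ 0.5581 -0.2622] [ 0.5602 -0.2995]
strap tri (array([ 0.55038153, -0.23006978,  0.17408439]), np.float64(0.0011811242575028242)) (array([ 0.55426904, -0.30851123,  0.19636599]), np.float64(0.003019193792876651))
tub side [ 0.6265 -0.2729] [ 0.5959 -0.3933] [ 0.4618 -0.3592] centre [ 0.54415 -0.31605]
inner floor ((0.5519201755523682, -0.3183496296405792), (0.13903126120567322, 0.14918658137321472), 76.58430480957031) ((0.5452283024787903, -0.30913469195365906), (0.1351306438446045, 0.14500100910663605), 76.58427429199219)
```

>>> arm_command:
  targets:
    - [0,-0.004,0,0]
    - [-0.001,-0.014,0,0]
    - [-0.002,-0.029,0,0]
    - [-0.004,-0.046,0,0]
    - [-0.006,-0.063,0,0]
    - [-0.007,-0.078,0,0]
    - [-0.008,-0.088,0,0]
    - [-0.008,-0.092,0,0]

```text
time: 13.05
tool_pos: [0.4442, -0.332, 0.1857]
ee_rot: [3.142, -0.0, -3.09]
wrist_force: [0.3, 0.5, -2.4]
width: 0.022
finger_force: 30.0
```

>>> arm_command:
  targets:
    - [0,0,-0.005,0]
    - [0,0,-0.016,0]
    - [0,0,-0.03,0]
    - [0,0,-0.046,0]
    - [0,0,-0.062,0]
    - [0,0,-0.078,0]
    - [0,0,-0.092,0]
    - [0,0,-0.104,0]

```text
time: 13.72
tool_pos: [0.4442, -0.3304, 0.1325]
ee_rot: [3.141, -0.001, -3.089]
wrist_force: [0.0, -0.6, -1.7]
width: 0.0219
finger_force: 30.0
```

>>> arm_command:
  targets:
    - [0,0,-0.01,0]
    - [0,0,-0.02,0]
    - [0,0,-0.028,0]
    - [0,0,-0.036,0]
    - [0,0,-0.042,0]
    - [0,0,-0.048,0]
    - [0,0,-0.052,0]
    - [0,0,-0.056,0]

```text
time: 14.38
tool_pos: [0.4446, -0.3308, 0.1058]
ee_rot: [-3.141, 0.0, -3.089]
wrist_force: [0.3, -0.6, -2.4]
width: 0.0218
finger_force: 30.0
```

>>> arm_command:
  targets:
    - [0,0,-0.003,0]
    - [0,0,-0.006,0]
    - [0,0,-0.009,0]
    - [0,0,-0.012,0]
    - [0,0,-0.015,0]
    - [0,0,-0.018,0]
    - [0,0,-0.021,0]
    - [0,0,-0.024,0]

```text
time: 15.05
tool_pos: [0.4447, -0.3309, 0.094]
ee_rot: [-3.141, 0.0, -3.089]
wrist_force: [-0.2, -0.5, -1.4]
width: 0.0218
finger_force: 30.0
```

>>> arm_command:
  targets:
    - [0,0,-0.003,0]
    - [0,0,-0.006,0]
    - [0,0,-0.009,0]
    - [0,0,-0.012,0]
    - [0,0,-0.015,0]
    - [0,0,-0.015,0]
    - [0,0,-0.015,0]
    - [0,0,-0.015,0]

```text
time: 15.72
tool_pos: [0.4445, -0.3308, 0.0865]
ee_rot: [-3.142, 0.0, -3.089]
wrist_force: [0.4, 0.2, -0.7]
width: 0.0219
finger_force: 30.0
```

```bash
python3 - <<'E'
from h import *
t=robot.snapshot("side");u=robot.snapshot("top");k=robot.get_obs()
print(k["time"],k["tool_pos"].round(4),k["ee_rot"].round(3),k["wrist_force"],k["width"])
a=cv2.resize(t[270:420,330:450,::-1],(432,540));b=cv2.resize(u[170:300,395:485,::-1],(368,540))
cv2.imwrite("pics/g6.png",np.hstack([a,b]))
E
```

```text
15.8167 [ 0.4446 -0.3308  0.0865] [-3.142  0.    -3.089] [-0.70267184  0.33772728 -0.91290195] 0.021629302051428247
```

View pics/g6.png

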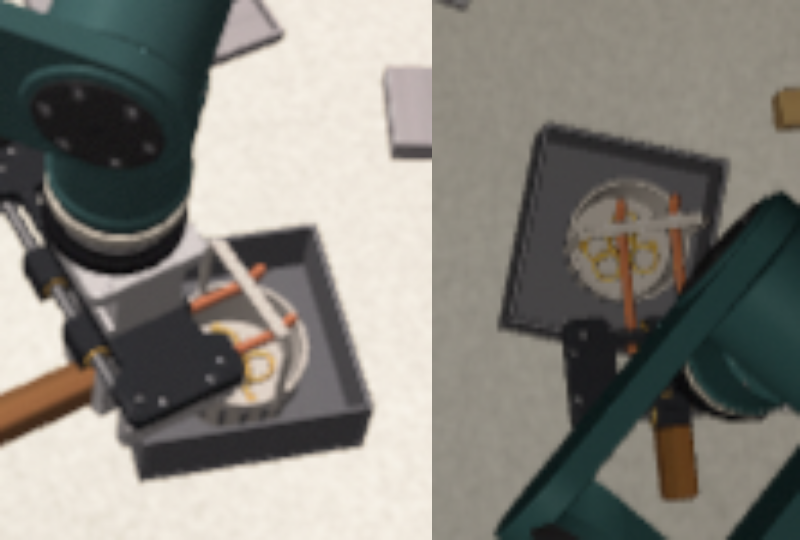

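Basket stands in the tub, and wrist load is back to the fork alone. The prongs are free under the strap. Drawing out straight back.

>>> arm_command:
  targets:
    - [-0.015,-0.001,-0.002,0]
    - [-0.04,-0.002,-0.003,0]
    - [-0.07,-0.004,-0.003,0]
    - [-0.11,-0.006,-0.003,0]
    - [-0.15,-0.008,-0.003,0]
    - [-0.19,-0.01,-0.003,0]
    - [-0.23,-0.012,-0.003,0]
    - [-0.26,-0.014,-0.003,0]

```text
time: 16.48
tool_pos: [0.3123, -0.3372, 0.0847]
ee_rot: [-3.141, -0.002, -3.092]
wrist_force: [-0.0, -0.4, -1.9]
width: 0.022
finger_force: 30.0
```

>>> arm_command:
  targets:
    - [0,0,0,0]
    - [0,0,0.03,0]
    - [0,0,0.07,0]
    - [0,0.05,0.1,0]
    - [0,0.11,0.1,0]
    - [0,0.17,0.1,0]
    - [0,0.23,0.1,0]
    - [0,0.29,0.1,0]

```text
time: 17.15
tool_pos: [0.3147, -0.1912, 0.135]
ee_rot: [-3.141, 0.0, -3.089]
wrist_force: [0.3, -0.7, -0.3]
width: 0.0221
finger_force: 30.0
```

>>> arm_command:
  targets:
    - [0,0.06,0,0]
    - [0.01,0.12,0,0]
    - [0.02,0.18,0,0]
    - [0.03,0.24,0,0]
    - [0.04,0.3,0,0]
    - [0.06,0.36,0,0.01]
    - [0.08,0.42,0,0.02]
    - [0.1,0.48,0,0.03]

```text
time: 17.82
tool_pos: [0.3649, 0.0492, 0.1352]
ee_rot: [-3.141, 0.001, -3.024]
wrist_force: [1.5, 0.7, -0.6]
width: 0.022
finger_force: 30.0
```

>>> arm_command:
  targets:
    - [0.03,0.06,0,0.009]
    - [0.06,0.12,0,0.009]
    - [0.09,0.18,0,0.009]
    - [0.12,0.24,0,0.009]
    - [0.16,0.3,0,0.009]
    - [0.2,0.36,0,0.009]
    - [0.22,0.4,0,0.009]
    - [0.22,0.4,0,0.009]

```text
time: 18.48
tool_pos: [0.476, 0.2511, 0.1342]
ee_rot: [3.14, -0.0, -3.003]
wrist_force: [-0.2, -0.3, -1.4]
width: 0.0222
finger_force: 30.0
```

```bash
python3 - <<'E'
from h import *
t=robot.snapshot("side");u=robot.snapshot("top");k=robot.get_obs()
print(k["time"],k["tool_pos"].round(4),k["ee_rot"].round(3),k["wrist_force"],k["width"])
a=cv2.resize(t[310:420,340:450,::-1],(400,400));b=cv2.resize(u[180:280,400:480,::-1],(320,400))
cv2.imwrite("pics/g7.png",np.hstack([a,b]))
E
```

```text
18.5833 [0.4745 0.2478 0.1343] [-3.141e+00 -2.000e-03 -3.006e+00] [-0.61983737  0.11325862 -1.49199723] 0.02185921569802433
```

View pics/g7.png

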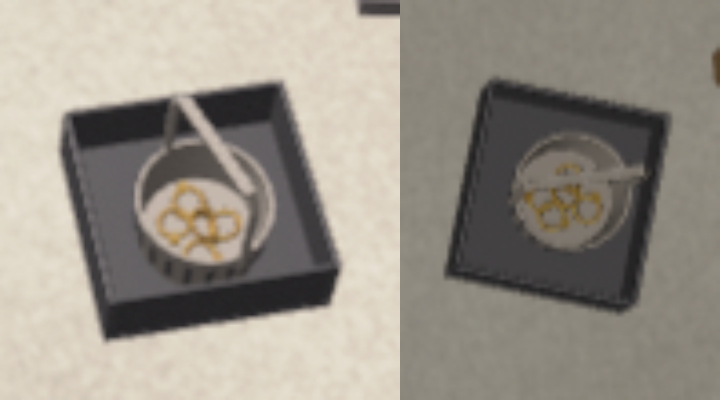

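The basket stands upright inside the tub, clear of the walls. Returning the fork to the mat.

>>> arm_command:
  targets:
    - [0.015,0.04,0,0]
    - [0.031,0.086,0,0]
    - [0.031,0.086,-0.04,0]
    - [0.031,0.086,-0.09,0]
    - [0.031,0.086,-0.14,0]
    - [0.031,0.086,-0.18,0]
    - [0.031,0.086,-0.21,0]
    - [0.031,0.086,-0.22,0]

```text
time: 19.25
tool_pos: [0.4878, 0.2881, 0.0219]
ee_rot: [-3.139, -0.006, -3.009]
wrist_force: [-2.5, -0.4, -1.4]
width: 0.0215
finger_force: 30.0
```

>>> arm_command:
  targets:
    - [0,0,-0.008,0]
    - [0,0,-0.016,0]
    - [0,0,-0.024,0]
    - [0,0,-0.03,0]
    - [0,0,-0.035,0]
    - [0,0,-0.037,0]
    - [0,0,-0.037,0]
    - [0,0,-0.037,0]

```text
time: 19.92
tool_pos: [0.4905, 0.2906, 0.0066]
ee_rot: [-3.141, -0.0, -3.007]
wrist_force: [-1.0, -0.5, -1.5]
width: 0.0218
finger_force: 30.0
```

>>> arm_command:
  targets:
    - [0,0,-0.001,0]
    - [0,0,-0.002,0]
    - [0,0,-0.003,0]
    - [0,0,-0.003,0]
    - [0,0,-0.003,0]
    - [0,0,-0.003,0]

```text
time: 20.42
tool_pos: [0.4904, 0.2905, 0.0049]
ee_rot: [-3.141, -0.0, -3.008]
wrist_force: [-0.7, 0.2, -1.4]
width: 0.0216
finger_force: 30.0
```

>>> arm_command:
  targets:
    - [0,0,0,0]
    - [0,0,0,0]
    - [0,0,0,0]
    - [0,0,0,0]
    - [0,0,0,0]
    - [0,0,0,0]
    - [0,0,0,0]
    - [0,0,0,0]
  claw: 0

```text
time: 21.08
tool_pos: [0.4903, 0.2905, 0.0049]
ee_rot: [-3.141, -0.0, -3.008]
wrist_force: [-0.2, 0.5, 0.1]
width: 0.0719
finger_force: 0.0
```

>>> arm_command:
  targets:
    - [0,0,0,0]
    - [0,0,0,0]
    - [0,0,0,0]
    - [0,0,0,0]
    - [0,0,0.02,0]
    - [0,0,0.06,0]
    - [0,0,0.12,0]
    - [0,0,0.18,0]

```text
time: 21.75
tool_pos: [0.4896, 0.2901, 0.0956]
ee_rot: [-3.141, -0.002, -3.008]
wrist_force: [0.3, 0.7, 0.2]
width: 0.0941
finger_force: 0.0
```

>>> arm_command:
  targets:
    - [0,0,0.04,0]
    - [0,0,0.08,0]
    - [-0.04,0,0.12,0]
    - [-0.1,0,0.12,0]
    - [-0.16,0,0.12,0]
    - [-0.2,0,0.12,0]
    - [-0.2,0,0.12,0]
    - [-0.2,0,0.12,0]

```text
time: 22.42
tool_pos: [0.3903, 0.2907, 0.156]
ee_rot: [3.141, 0.002, -3.007]
wrist_force: [0.6, 0.1, 0.3]
width: 0.0942
finger_force: 0.0
```

```bash
python3 - <<'E'
from h import *
t=robot.snapshot("side");k=robot.get_obs()
print(k["time"],k["tool_pos"].round(4),k["width"])
cv2.imwrite("pics/g8.png",t[...,::-1])
E
```

```text
22.4667 [0.391  0.2907 0.1557] 0.09406457008196852
```

View pics/g8.png

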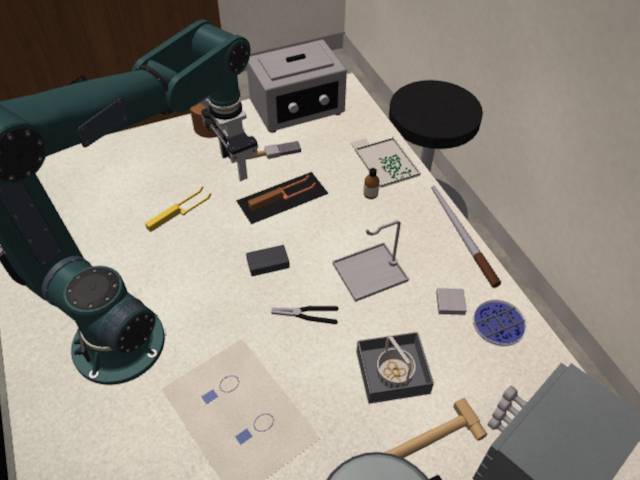

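The fork lies on its mat at about (282,193), the basket stands in the tub at (396,368), and the other things look unmoved. Handing in.

```bash
python3 -c "
from bench import robot
print(robot.close_job())"
```

```text
the job is handed in; nothing more can be done
None
```

The job is handed in at about 22 s of the 61 s allowed: the basket stands upright in the rinse tub, the fork is back on its mat and released, and the last picture shows nothing else moved; the hand-in call returned no verdict.

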